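# Fit bowl and rotor to the bench mixer drive and hold the coupling engaged

### The arm

A 6-joint arm with a two-finger parallel gripper is mounted at the origin on a cart in front of the work surface, level with it; the furniture and walls round the work are solid. World frame = base frame: x ahead of the robot, y to its left, z up, the work surface at z = 0. Lengths are in m, angles in degrees, forces in N, time in s.
With the tool pointing down it reaches from about 0.4 to 0.825 m from the base axis. Payload 7 kg.
Tool frame: the origin (TCP) lies between the finger pads; the fingertips stand 14 mm ahead of it and the grasp point (between the pads) lies 5 mm behind it (r.tips_ahead is the distance from the TCP to the fingertips, in m); z points along the fingers, y is the direction in which the jaws open and shut (so a half turn about z gives the same grasp; the last joint's range is limited). The gripper opens to 88 mm and grips with 3 to 60 N. Pads are 19 mm wide; open, the fingers measure 130 mm over their backs; the gripper's body (78 mm by 193 mm) begins 47 mm behind the grasp point.
Start: joints at [82.684, 20.546, 0.682, 0, -70.136, -16.507], TCP at [0.273, 0.617, 0.241] pointing down, gripper open.
Joint ranges: [-176.03, 176.03], [-82.01, 121.73], [-58.28, 71.71], [-173.87, 95.51], [-174.79, -0.11], [-173.66, 173.66]. Speed limits (degrees/s): [136.94, 136.94, 172.46, 180, 180, 180].

### API

Orientations are given as [roll, pitch, yaw] about the fixed x, y, z axes, in that order (R = Rz(yaw) Ry(pitch) Rx(roll)).
In Python, from plant import r gives the robot as it stands.
- The arm moves only by the tool apply_moves, never from a script. Its arguments are lists of equal length, an entry for each row: "slide": the shift along the tool's x, y, z as a fraction of full scale, a list of three; "turn": the turn, a rotation vector about the tool's x, y, z as a fraction of full scale, a list of three; "jaw": the closure, from 0 (fully open) to 1 (shut). In form: {"slide": [[dx, dy, dz], ...], "turn": [[wx, wy, wz], ...], "jaw": [jaw, ...]}. A call has 1 to 8 rows; each row shifts and turns the commanded pose from where the row before left it, along the tool's axes as they then stand; what a row does not reach is not made up. Full scale, the value 1, is 0.1 m for a shift and 1.5 rad for a turn. A row lasts 1/10 s, in which the tool goes at most 50 mm and 8.59 degrees, less where a joint would pass 70% of its speed; a pose out of reach is approached as far as the arm can. A call with a number of a shift or a turn outside -1 to 1 is refused whole. A call with a gripper value outside its range is refused whole. The fingers move at their own pace and stop on an object; "newtons" is the grip in N (left out, the last holds). Time passes only in rows, so rows that do not move let the fingers close. It gives the time, the measured TCP pose, the force and the opening at its end, in the units of the state.
- r.get_state(): the state, without advancing time (a new reading comes with each control period).
- r.capture(name): name is "scene" or "top" or "wrist"; returns a dict with "pixels" (420x560x3 uint8, blue, green, red), "depth" (420x560 float32, m along the optical axis (not along the pixel's ray), 0 where there is no reading), "fx", "fy", "cx", "cy" (pixels), "rvec" (rotation vector, rad) and "tvec" (3), from world to camera coordinates, as OpenCV has them. Camera axes: x right, y down, z forward; pixel columns grow to the right and rows downward; lengths in m; the calibration is good to about 2 mm. A picture is of the moment at which its call begins.
- r.close_job(): hands the job in, once; it reports no verdict.
The state is a dict: "time_s": time; "joints": joint angles; "qd": joint speeds; "joint_torque": joint torques, N m; "tcp_pos": TCP position; "eef_rot": TCP orientation; "contact_force": force on the tool from outside, world axes, zero at the start; "moment": the same for the moment, N m; "gripper_width": finger opening in m.
Only numpy, scipy, OpenCV 4.12 (cv2) and the standard library are available. Lean on these libraries where they do the work, as an engineer would, in place of code of your own. Each camera call takes 0.05 s, during which the arm holds its last target.

### The job

Assemble the small bench mixer: first set the open metal bowl down on the low grey drive unit so that its two foot holes go over the unit's two pegs and it sits flat. Then pick up the rotor, which has a flat handle on top, lower it upright through the bowl onto the drive spindle, turn it until its jaws mesh with the spindle's wings, and push it fully home against the spring collar. Finish while the gripper still holds the rotor pressed down (it springs up if let go), and leave the bottles and the jar standing behind undisturbed.

Things in the scene. Friction and masses are not known exactly. Their poses are not given: they have to be found in the camera images.
- drive: fixed low drive unit, grey, 136 (x) x 146 (y) x 40 mm high, bright top plate, controls on its -x side. Origin: centre of its underside, z up. Two tapered steel pegs stand on top at y = +44 and -44 mm: 8.4 mm thick, 18 mm high, straight for 10 mm, then narrowing to 3.6 mm
- drive_top (a point): centre of the drive unit's top plate, 40 mm above the worktop; axes as the drive unit. Round the spindle a fixed dark boss ring, 22 mm outer radius, rises 5 mm above the plate: the rotor's underside lands on it when fully home
- spindle_tip (a point): tip of the upright spindle amid the drive unit, 37 mm above the top plate. Round shaft of 11 mm, nose tapering to 4 mm in the last 6 mm; from the plate up to 25 mm above it four wings in a cross, 22 mm end to end, 6 mm thick with ridged tops (45 degree sides), lie along this point's x and y. It may start at any angle and turns only stiffly (0.3 N m) about z
- collar (a joint): spring collar, a brass ring (outer radius 17 mm) round the spindle; its top stands 12 mm above the top plate at value 0. Value = how far it is pressed down (m); 0.007 when the rotor rests on the boss ring (fully home). The spring pushes up with 5 N at 0 and 8.5 N at 0.007
- bowl: loose metal bowl, about 0.25 kg: straight round open cup, 66 mm outside, 61 inside, rim 60 mm above its underside, on a foot plate 68 (x) x 112 (y) x 8 mm thick with a 48 mm middle opening and two 10.5 mm holes at y = +44 and -44 mm. Origin: centre of its underside, z up. Either way round fits the pegs
- rotor: loose rotor, about 0.2 kg, standing upright, 112 mm high. Origin: centre of its underside, z up. Below, four square jaws 34 mm high, 30 mm across in all, leave an open cross slot 8.6 mm wide along x and y that takes the spindle's wings in any quarter turn (6 degrees play); above them a 40 mm disc, two blades along x (27.5 mm from the axis, 44 to 47 mm up) and a 16 mm stem
- rotor_handle (a point): middle of the rotor's flat black handle, 94 mm above its underside; axes as the rotor: 32 mm wide (x), 14 mm thick (y), 36 mm high. Rotor underside above the drive's top plate: 22 to 25 mm when the jaws stand unmeshed on the wings, 12 mm when meshed and resting on the collar, 5 mm fully home
- amber_60: bystander: small brown bottle, 37 mm across, 75 mm high; origin at its underside
- white_jar: bystander: low white jar, 58 mm across, 48 mm high; origin at its underside
- dropper: bystander: small brown dropper bottle, 33 mm across, 86 mm high; origin at its underside
Things that resemble listed ones, but are neither listed nor needed, are in the scene too. Leave any pink or yellow look-alike of the bowl alone.

How it is judged:
By the outcome, as a careful person would: the job done as asked, in the order asked, and still so for the second after the job is handed in, while the arm keeps its last pose, push and grip.
It also fails if it takes over 51 s, if anything falls off the work surface, if the arm or the gripper's body presses on something with over 40 N, if the wrist force passes 120 N, or if a joint passes its speed limit or range.

## Working session

There is one attempt and no reset: what is moved stays moved. The work goes in short steps, Python scripts to look and compute and a tool call to move; the robot and the scene stay as the last step left them, time stands still between calls to the robot, and variables do not carry over. Pictures are saved under pics/ and viewed, and the job is handed in when it is done.

Besides the shell and the picture viewer there is one more tool, called after "Call:" by a JSON object that holds its "api" and its "payload". apply_moves: Moves the arm, as the interface text tells. Shift numbers are shares of 0.1 m and turn numbers shares of 1.5 rad, none past 1 either way. Its arguments: {"type":"object","properties":{"slide":{"type":"array"},"turn":{"type":"array"},"jaw":{"type":"array"},"newtons":{"type":"number"}},"required":["slide","turn","jaw"]}

```bash
ls; mkdir -p pics; cat > h.py <<'E'
import numpy as np,cv2,pickle
from plant import r
def cap(n,tag):
    c=r.capture(n); cv2.imwrite(f'pics/{tag}.png',c['pixels']); pickle.dump(c,open(f'{tag}.pkl','wb')); return c
def load(tag): return pickle.load(open(f'{tag}.pkl','rb'))
def pw(c,u,v,z=None):
    R=cv2.Rodrigues(np.array(c['rvec'],float))[0]; t=np.array(c['tvec'],float).ravel()
    d=np.array([(u-c['cx'])/c['fx'],(v-c['cy'])/c['fy'],1.])
    o=-R.T@t; w=R.T@d
    if z is None: s=c['depth'][int(round(v)),int(round(u))]
    else: s=(z-o[2])/w[2]
    return o+s*w
def crop(tag,u0,v0,u1,v1,k,out):
    im=cv2.imread(f'pics/{tag}.png')[v0:v1,u0:u1]
    cv2.imwrite(f'pics/{out}.png',cv2.resize(im,None,fx=k,fy=k,interpolation=cv2.INTER_CUBIC))
E
python3 - <<'E'
from h import *
for n in ['scene','top','wrist']: cap(n,n+'0')
print(r.get_state())
E
```

```text
pics
{'time_s': 0.15, 'joints': array([ 8.26831297e+01,  2.05803096e+01,  6.45927728e-01, -1.48358032e-02,
       -7.01356093e+01, -1.65057699e+01]), 'qd': array([-0.02310642,  0.08362831,  0.03872273,  0.02175741,  0.07153026,
       -0.11400061]), 'joint_torque': array([-1.66723189e-04, -5.83277750e+01,  2.93291992e+01,  7.00142205e+00,
        8.80061067e-03, -1.06039138e-04]), 'tcp_pos': array([0.27252905, 0.61715266, 0.23985721]), 'eef_rot': array([ 1.79928930e+02, -6.51332641e-03, -2.38276858e+01]), 'contact_force': array([-0.27326123,  0.38255214,  0.46092006]), 'moment': array([-0.07590149,  0.03820782, -0.03865382]), 'gripper_width': 0.0879074683363776}
```

View pics/scene0.png

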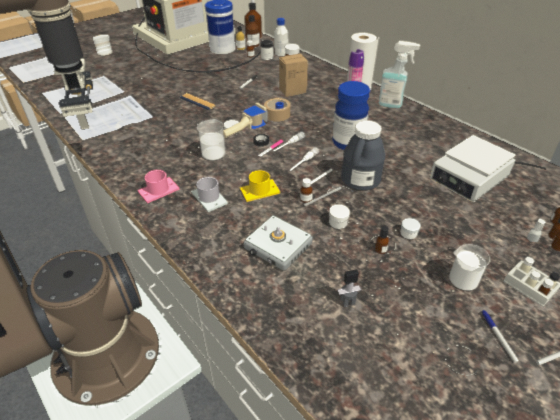

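View pics/top0.png

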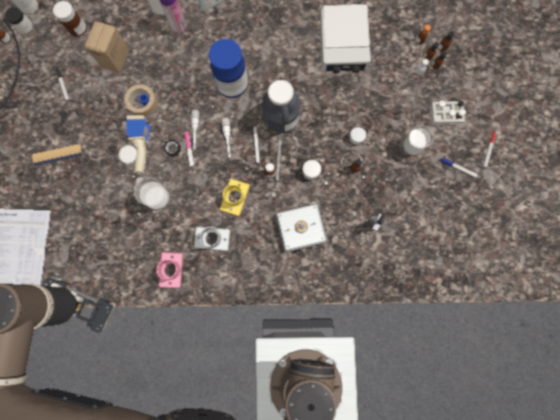

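View pics/wrist0.png

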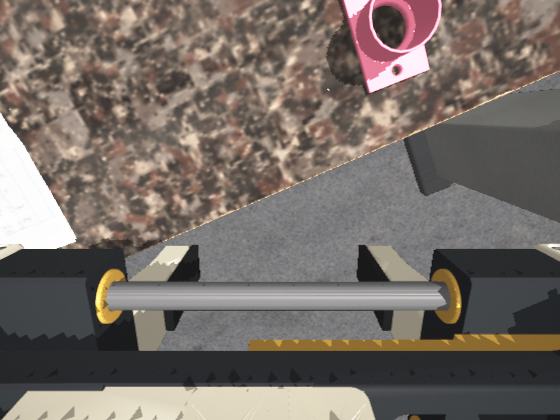

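The metal bowl is the grey one at scene (208,190) / top (212,238). The pink (158,185) and yellow (260,185) ones are the look-alikes. The drive is at top (301,227) and the rotor at top (377,222). I'll confirm with enlarged crops.

```bash
python3 - <<'E'
from h import *
crop('top0',180,210,250,265,10,'t_bowl')
crop('top0',265,195,335,260,9,'t_drv')
crop('top0',350,200,400,245,12,'t_rot')
crop('scene0',180,160,400,320,3,'s_all')
c=load('top0')
for n,p in dict(drv=(301,227,.04),rotor=(377,222,.1),bowl=(212,238,.06)).items(): print(n,pw(c,*p))
print(c['fx'],-cv2.Rodrigues(c['rvec'])[0].T@np.ravel(c['tvec']))
E
```

```text
drv [0.50922026 0.00560663 0.04      ]
rotor [ 0.51201329 -0.23465462  0.1       ]
bowl [0.4752224  0.29896706 0.06      ]
456.3357897896935 [0.28759536 0.06565461 1.54392012]
```

View pics/t_bowl.png

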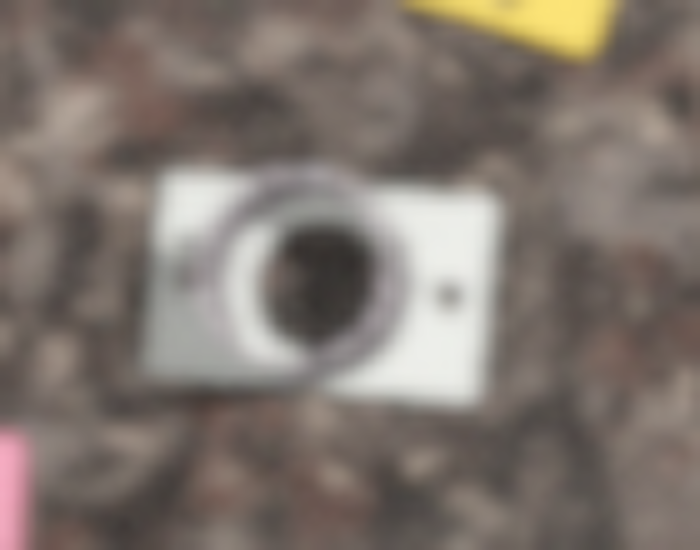

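View pics/t_drv.png

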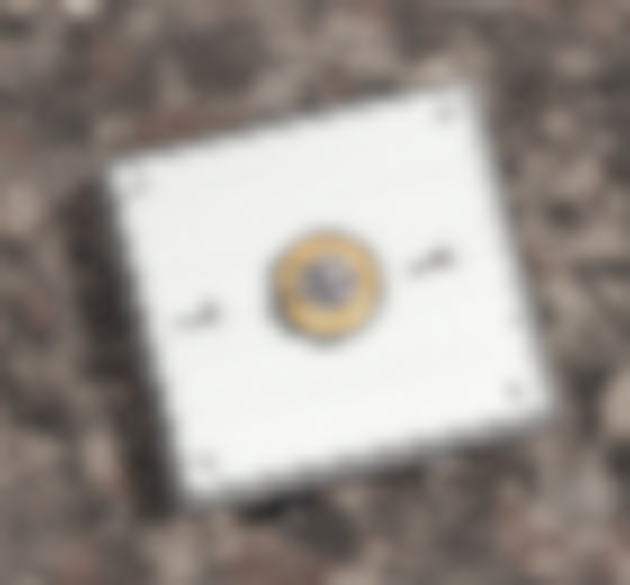

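View pics/t_rot.png

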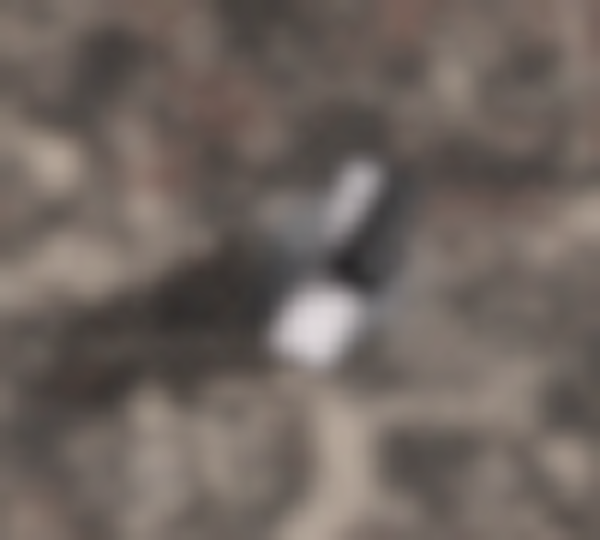

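View pics/s_all.png

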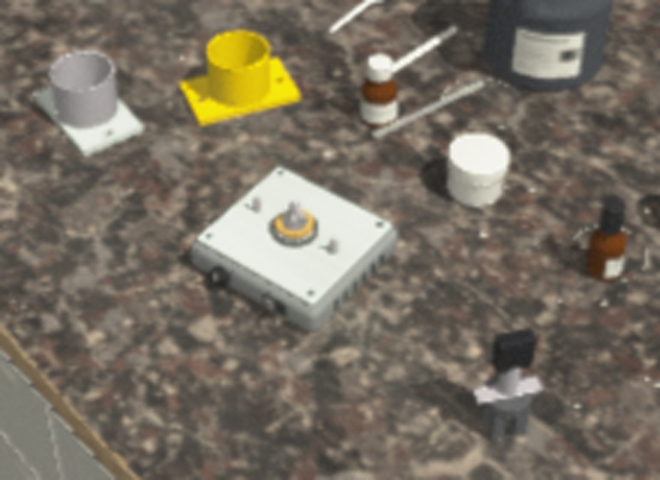

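The grey bowl fits the description: metal, grey cup on a bright plate. Next I'll work out the wrist camera geometry and a move planner.

```bash
cat >> h.py <<'E'
from scipy.spatial.transform import Rotation as Ro
def tool():
    s=r.get_state(); return np.array(s['tcp_pos']),Ro.from_euler('xyz',s['eef_rot'],degrees=True)
def plan(pos,rpy,P=None,R=None,step=.045,ang=.14):
    if P is None: P,R=tool()
    Rt=Ro.from_euler('xyz',rpy,degrees=True)
    d=R.inv().apply(np.array(pos)-P); w=(R.inv()*Rt).as_rotvec()
    print('total slide',np.round(d/.1,3),'turn',np.round(w/1.5,4),'rows>=',int(np.ceil(max(np.linalg.norm(d)/.05,np.linalg.norm(w)/.149))))
E
python3 - <<'E'
from h import *
c=load('wrist0'); P,R=tool()
Rc=cv2.Rodrigues(c['rvec'])[0]; o=-Rc.T@np.ravel(c['tvec'])
print('cam in tool',R.inv().apply(o-P)); print((R.as_matrix().T@Rc.T).round(3)); print(c['fx'],c['cx'],c['cy'])
c=load('top0')
# drive pegs (z~.05), spindle, bowl holes
for n,u,v,z in [('pegL',265+198/9,195+316/9,.05),('pegR',265+434/9,195+264/9,.05),('sp',265+326/9,195+280/9,.07),('holeR',180+447/10,210+293/10,.008),('holeL',180+186/10,210+275/10,.008),('c1',180+160/10,210+172/10,.008),('c2',180+500/10,210+197/10,.008),('c3',180+480/10,210+402/10,.008),('c4',180+145/10,210+378/10,.008)]:
    print(n,pw(c,u,v,z).round(4))
for q in [(377,222),(378,216),(376,227),(378,220),(380,219),(379,222)]: print(q,pw(c,*q).round(4))
E
```

```text
cam in tool [ 0.07804068  0.00049615 -0.14482291]
[[ 0.    -0.959 -0.285]
 [ 1.     0.     0.   ]
 [-0.    -0.285  0.959]]
313.0315025930201 278.01106370905194 208.3374792284247
pegL [0.4982 0.0525 0.05  ]
pegR [ 0.5159 -0.0346  0.05  ]
sp [0.5077 0.006  0.07  ]
holeR [0.4766 0.2639 0.008 ]
holeL [0.4843 0.3528 0.008 ]
c1 [0.5199 0.3622 0.008 ]
c2 [0.5091 0.246  0.008 ]
c3 [0.4394 0.2526 0.008 ]
c4 [0.4495 0.3662 0.008 ]
(377, 222) [ 0.5139 -0.2371  0.088 ]
(378, 216) [ 0.5414 -0.2514  0.0407]
(376, 227) [ 0.5036 -0.2414  0.0473]
(378, 220) [ 0.5203 -0.2406  0.0883]
(380, 219) [ 0.5186 -0.2408  0.1181]
(379, 222) [ 0.5094 -0.2376  0.1159]
```

```bash
python3 - <<'E'
from h import *
plan([.487,.386,.18],[180,0,-95])
E
```

```text
total slide [2.896 1.247 0.6  ] turn [ 7.000e-04 -6.000e-04  8.281e-01] rows>= 9
```

Call:
{"api": "apply_moves", "payload": {"slide": [[0.41, 0.18, 0.085], [0.41, 0.18, 0.085], [0.41, 0.18, 0.085], [0.41, 0.18, 0.085], [0.41, 0.18, 0.085], [0.41, 0.18, 0.085], [0.44, 0.17, 0.09], [0, 0, 0]], "turn": [[0, 0, 0], [0, 0, 0], [0, 0, 0], [0, 0, 0], [0, 0, 0], [0, 0, 0], [0, 0, 0], [0, 0, 0.09]], "jaw": [0, 0, 0, 0, 0, 0, 0, 0]}}

```text
time_s: 0.95
tcp_pos: [0.4897, 0.3814, 0.1788]
eef_rot: [179.8, 0.0, -31.8]
contact_force: [-0.4, 0.7, -0.1]
gripper_width: 0.0874
```

Call:
{"api": "apply_moves", "payload": {"slide": [[0, 0, 0], [0, 0, 0], [0, 0, 0], [0, 0, 0], [0, 0, 0], [0, 0, 0], [0, 0, 0], [0, 0, 0]], "turn": [[0, 0, 0.095], [0, 0, 0.095], [0, 0, 0.095], [0, 0, 0.095], [0, 0, 0.095], [0, 0, 0.095], [0, 0, 0.095], [0, 0, 0.07]], "jaw": [0, 0, 0, 0, 0, 0, 0, 0]}}

```text
time_s: 1.75
tcp_pos: [0.4873, 0.3858, 0.1803]
eef_rot: [180.0, -0.0, -95.1]
contact_force: [-0.7, -0.3, -0.1]
gripper_width: 0.0871
```

```bash
python3 - <<'E'
from h import *
print(r.get_state()['joints'],r.get_state()['qd'].round(1),tool()[0],r.get_state()['eef_rot'])
cap('wrist','w1')
E
```

```text
[ 5.63407576e+01  1.80951567e+01 -1.11272716e+01 -8.32304607e-03
 -6.08108569e+01 -6.13890494e+01] [  0.    0.    0.    0.1   0.1 -57.8] [0.48729541 0.38582745 0.18025068] [ 1.79977684e+02 -2.57426811e-02 -9.50523480e+01]
```

View pics/w1.png

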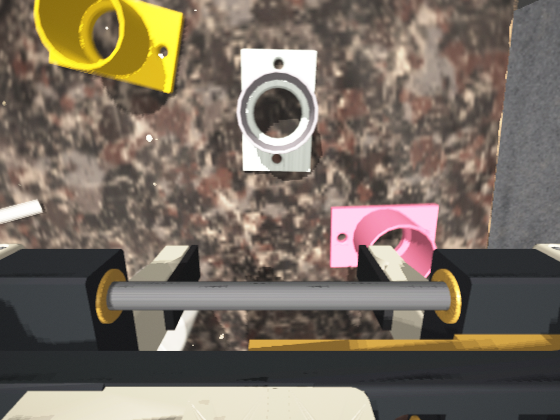

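The wrist view shows the grey bowl, with its cup centred near (278,112) and foot holes at (278,63) and (277,158). Yellow (110,40) and pink (385,235) are the look-alikes. I'll enlarge this to measure.

```bash
python3 - <<'E'
from h import *
crop('w1',220,40,340,180,5,'w1c')
c=load('w1')
for z in [0.008]:
    for q in [(278,63),(277,158)]: print(pw(c,*q,z),pw(c,*q))
E
```

```text
[0.47702829 0.26174567 0.008     ] [0.47693725 0.26071381 0.00095265]
[0.48573838 0.34919636 0.008     ] [0.48584217 0.35011905 0.00086064]
```

View pics/w1c.png

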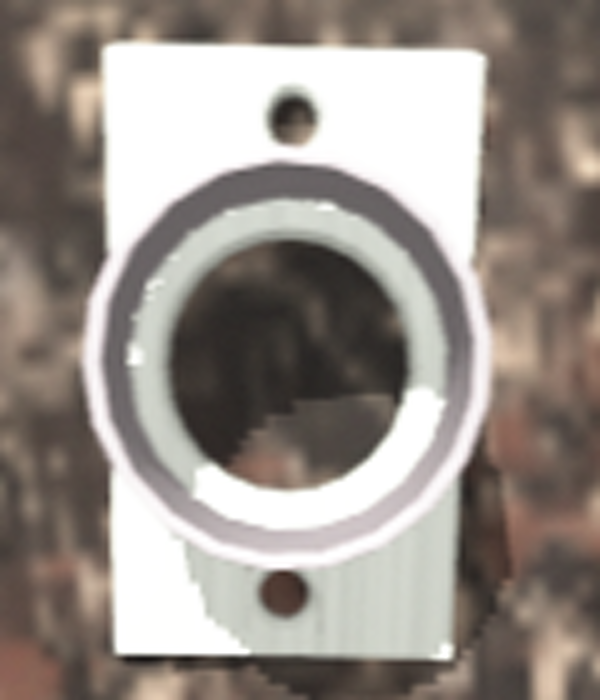

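```bash
python3 - <<'E'
from h import *
c=load('w1')
a=pw(c,278.6,63.3,.008);b=pw(c,276.5,158.6,.008);m=pw(c,277.4,112,.06)
print(a,b,np.linalg.norm(a-b),(a+b)/2,m); yaw=np.degrees(np.arctan2(-(b-a)[0],(b-a)[1])); print('yaw',yaw)
x0=((a+b)/2+m)/2
plan([*x0[:2],.035],[180,0,yaw-90])
plan([*x0[:2],.12],[180,0,yaw-90])
E
```

```text
[0.47649525 0.26204915 0.008     ] [0.48629465 0.34975282 0.008     ] 0.08824943340732662 [0.48139495 0.30590099 0.008     ] [0.48137392 0.30555788 0.06      ]
yaw -6.375390802850178
total slide [ 0.802 -0.016  1.453] turn [ 0.0003 -0.0003  0.012 ] rows>= 4
total slide [ 0.802 -0.016  0.603] turn [ 0.0003 -0.0003  0.012 ] rows>= 3
```

Call:
{"api": "apply_moves", "payload": {"slide": [[0.27, -0.005, 0.2], [0.27, -0.005, 0.2], [0.262, -0.006, 0.2], [0, 0, 0], [0, 0, 0.3], [0, 0, 0.3], [0, 0, 0.223], [0, 0, 0]], "turn": [[0, 0, 0.004], [0, 0, 0.004], [0, 0, 0.004], [0, 0, 0], [0, 0, 0], [0, 0, 0], [0, 0, 0], [0, 0, 0]], "jaw": [0, 0, 0, 0, 0, 0, 0, 0]}}

```text
time_s: 2.6
tcp_pos: [0.4807, 0.3047, 0.0356]
eef_rot: [179.8, -0.2, -95.7]
contact_force: [-0.2, -0.4, -0.1]
gripper_width: 0.0878
```

Call:
{"api": "apply_moves", "payload": {"slide": [[0, 0, 0], [0, 0, 0], [0, 0, 0], [0, 0, 0], [0, 0, 0], [0, 0, 0]], "turn": [[0, 0, 0], [0, 0, 0], [0, 0, 0], [0, 0, 0], [0, 0, 0], [0, 0, 0]], "jaw": [0.3, 0.6, 1, 1, 1, 1], "newtons": 25}}

```text
time_s: 3.2
tcp_pos: [0.4824, 0.3066, 0.0395]
eef_rot: [-179.9, 0.1, -95.7]
contact_force: [-2.1, 1.0, 6.3]
gripper_width: 0.0642
```

```bash
python3 - <<'E'
from h import *
print(tool()[0],r.get_state()['eef_rot'],r.get_state()['gripper_width'])
cap('wrist','w2')
E
```

```text
[0.48236487 0.3065938  0.0395247 ] [-1.79935255e+02  8.85923180e-02 -9.57306609e+01] 0.06417910380564246
```

View pics/w2.png

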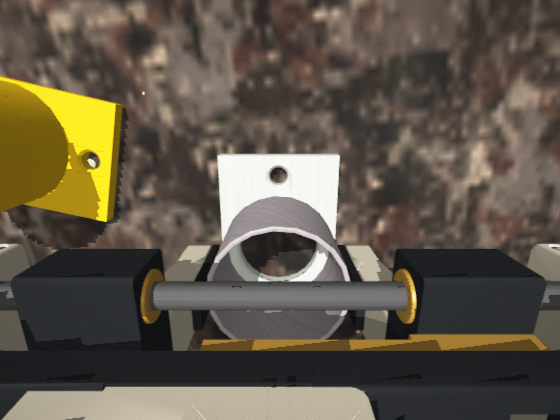

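```bash
python3 - <<'E'
from h import *
plan([.482,.306,.19],[180,0,-95.7])
plan([.482,.14,.19],[180,0,-78.5])
E
```

```text
total slide [ 4.000e-03  1.000e-03 -1.505e+00] turn [-0.0007  0.001  -0.0004] rows>= 4
total slide [ 1.656 -0.164 -1.507] turn [-0.0009  0.0009 -0.2005] rows>= 5
```

Call:
{"api": "apply_moves", "payload": {"slide": [[0, 0, -0.15], [0, 0, -0.4], [0, 0, -0.45], [0, 0, -0.45], [0.4, -0.04, 0], [0.42, -0.04, 0], [0.42, -0.04, 0], [0.42, -0.04, 0]], "turn": [[0, 0, 0], [0, 0, 0], [0, 0, 0], [0, 0, 0], [0, 0, 0], [0, 0, 0], [0, 0, 0], [0, 0, 0]], "jaw": [1, 1, 1, 1, 1, 1, 1, 1]}}

```text
time_s: 4.05
tcp_pos: [0.4804, 0.1375, 0.1833]
eef_rot: [180.0, 0.0, -95.7]
contact_force: [1.1, -0.2, -3.1]
gripper_width: 0.0644
```

Call:
{"api": "apply_moves", "payload": {"slide": [[0, 0, 0], [0, 0, 0], [0, 0, 0], [0, 0, 0], [0, 0, 0]], "turn": [[0, 0, -0.07], [0, 0, -0.07], [0, 0, -0.06], [0, 0, 0], [0, 0, 0]], "jaw": [1, 1, 1, 1, 1]}}

```text
time_s: 4.55
tcp_pos: [0.4809, 0.1391, 0.1832]
eef_rot: [180.0, 0.0, -78.7]
contact_force: [-0.7, -0.4, -2.3]
gripper_width: 0.0644
```

```bash
python3 - <<'E'
from h import *
print(tool()[0],r.get_state()['eef_rot'],r.get_state()['gripper_width'])
cap('wrist','w3')
E
```

```text
[0.48091803 0.13905507 0.18315903] [ 1.79977047e+02  3.84520443e-03 -7.87270265e+01] 0.06444983272614507
```

View pics/w3.png

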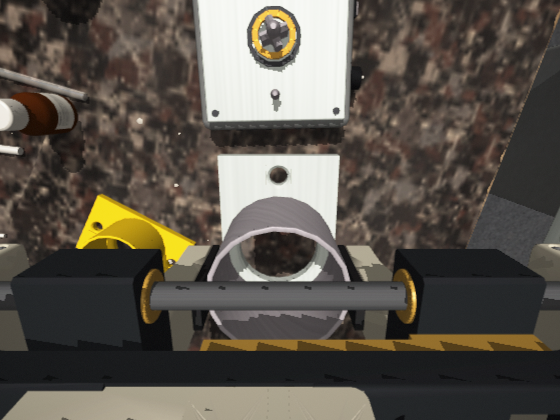

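Call:
{"api": "apply_moves", "payload": {"slide": [[0.3, 0, 0], [0, 0, 0], [0, 0, 0], [0, 0, 0]], "turn": [[0, 0, 0], [0, 0, 0], [0, 0, 0], [0, 0, 0]], "jaw": [1, 1, 1, 1]}}

```text
time_s: 5.0
tcp_pos: [0.4872, 0.11, 0.1832]
eef_rot: [-180.0, 0.0, -78.6]
contact_force: [1.0, 0.3, -2.2]
gripper_width: 0.0641
```

```bash
python3 - <<'E'
from h import *
print(tool()[0],r.get_state()['eef_rot'],r.get_state()['gripper_width'])
cap('wrist','w4')
crop('w4',190,0,370,200,4,'w4c')
E
```

```text
[0.48718081 0.11003256 0.18322136] [-1.79998772e+02  5.42843809e-03 -7.86222822e+01] 0.06411538396128011
```

View pics/w4c.png

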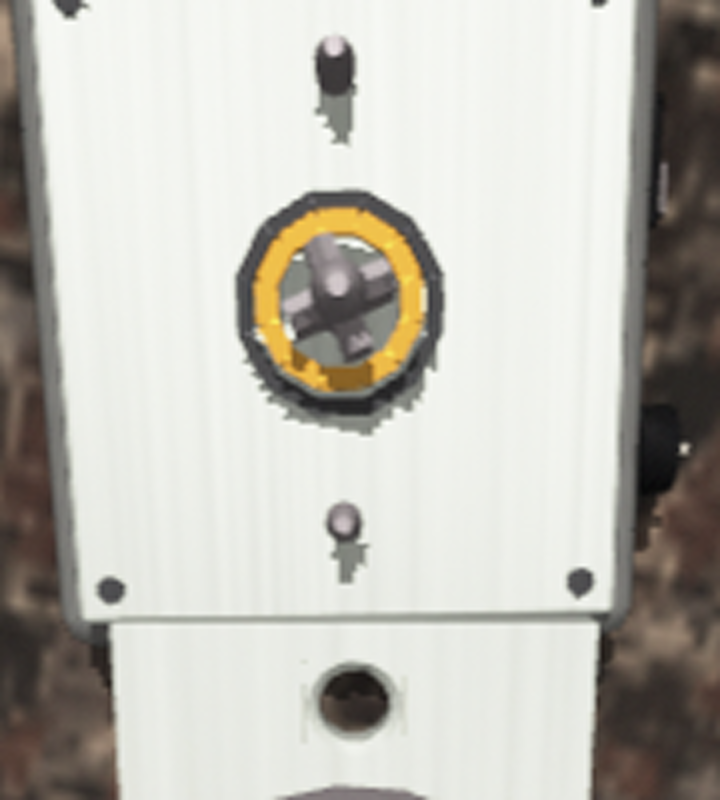

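```bash
python3 - <<'E'
from h import *
c=load('w4'); P,R=tool()
f=lambda x,y,z: pw(c,190+(x+.5)/4-.5,(y+.5)/4-.5,z)
a=f(333,46,.058); b=f(344,517,.058); s=f(337,272,.077)
print('pegs',a,b,np.linalg.norm(a-b),'mid',(a+b)/2,'sp',s)
a2=f(335,91,.04); print('far base front',a2)
yd=np.degrees(np.arctan2(-(b-a)[0],(b-a)[1])); print('drive yaw',yd)
for p,q in [((320,238),(358,352)),((292,320),(390,272))]:
    d=f(*q,.065)-f(*p,.065); print('wing',np.degrees(np.arctan2(d[1],d[0])),np.linalg.norm(d))
hz=P[2]-.0395+.008
h=f(353,701,hz); print('hole in tool',R.inv().apply(h-P))
e1=f(112,624,hz);e2=f(600,619,hz); print('edge in tool',R.inv().apply(e1-P),R.inv().apply(e2-P))
# collar
print('collar',f(340,296,.052))
c1=load('w1')
E
```

```text
pegs [ 0.52182667 -0.03981346  0.058     ] [0.50283669 0.04472893 0.058     ] 0.08664891678732761 mid [0.51233168 0.00245773 0.058     ] sp [0.51269567 0.00116898 0.077     ]
far base front [ 0.52112441 -0.036865    0.04      ]
drive yaw 12.659705459825606
wing 121.05977573083148 0.021761276373162827
wing -144.2535918416631 0.02093930556106778
hole in tool [ 0.0456119  -0.00047531  0.03149749]
edge in tool [ 0.05651591 -0.03421665  0.03149863] [0.05720464 0.03406854 0.03149507]
collar [0.51218943 0.00224532 0.052     ]
```

```bash
python3 - <<'E'
from h import *
yt=-77.6; R2=Ro.from_euler('xyz',[180,0,yt],degrees=True)
t=np.array([.5123,.0022,.1095])-R2.apply([.0011,0,0]); print(t)
P,R=tool(); R1=Ro.from_euler('xyz',[180,0,yt],degrees=True)
plan(t,[180,0,yt],P,R); plan(t,[180,0,yt],P,R1)
E
```

```text
[0.51206379 0.00327434 0.1095    ]
total slide [ 1.097 -0.033  0.737] turn [-0.      0.     -0.0115] rows>= 3
total slide [ 1.097 -0.014  0.738] turn [0. 0. 0.] rows>= 3
```

Call:
{"api": "apply_moves", "payload": {"slide": [[0, 0, 0], [0.35, -0.005, 0], [0.35, -0.005, 0], [0.397, -0.004, 0], [0, 0, 0.25], [0, 0, 0.25], [0, 0, 0.237], [0, 0, 0]], "turn": [[0, 0, -0.0115], [0, 0, 0], [0, 0, 0], [0, 0, 0], [0, 0, 0], [0, 0, 0], [0, 0, 0], [0, 0, 0]], "jaw": [1, 1, 1, 1, 1, 1, 1, 1]}}

```text
time_s: 5.85
tcp_pos: [0.51, 0.0025, 0.1067]
eef_rot: [179.7, -0.0, -77.6]
contact_force: [-0.4, -0.8, -2.3]
gripper_width: 0.0647
```

Call:
{"api": "apply_moves", "payload": {"slide": [[0, 0, 0], [0, 0, 0], [0, 0, 0]], "turn": [[0, 0, 0], [0, 0, 0], [0, 0, 0]], "jaw": [1, 1, 1]}}

```text
time_s: 6.15
tcp_pos: [0.513, 0.0034, 0.1109]
eef_rot: [-179.9, 0.0, -77.5]
contact_force: [0.4, 0.3, -2.6]
gripper_width: 0.0642
```

```bash
python3 - <<'E'
from h import *
print(tool()[0],r.get_state()['eef_rot'],r.get_state()['contact_force'])
cap('wrist','w5');cap('scene','s5')
crop('w5',180,80,380,260,4,'w5c')
crop('s5',220,160,360,290,5,'s5c')
E
```

```text
[0.51300121 0.00342571 0.11089911] [-1.79865539e+02  9.88652664e-03 -7.75410403e+01] [ 0.41712991  0.3243208  -2.58452624]
```

View pics/w5c.png

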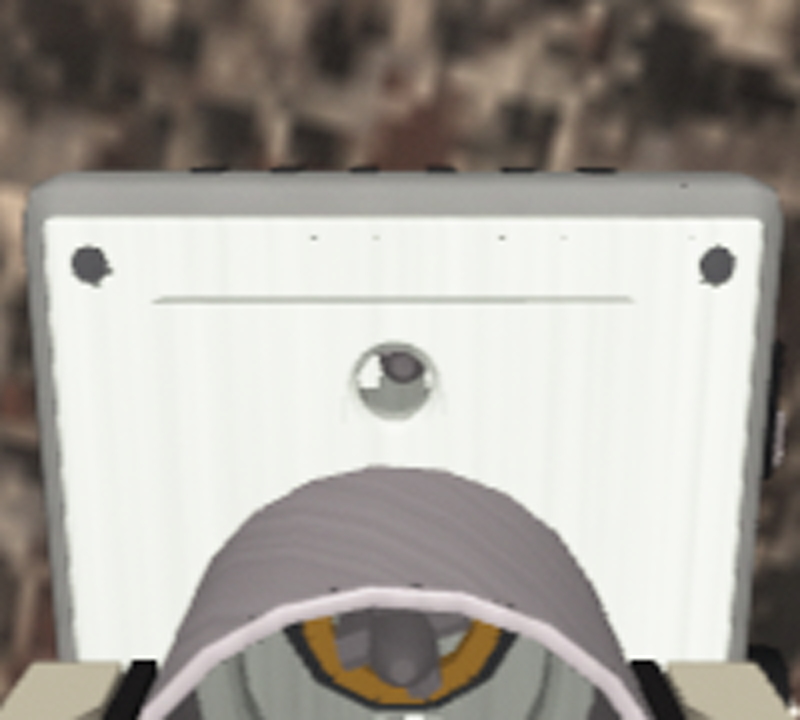

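View pics/s5c.png

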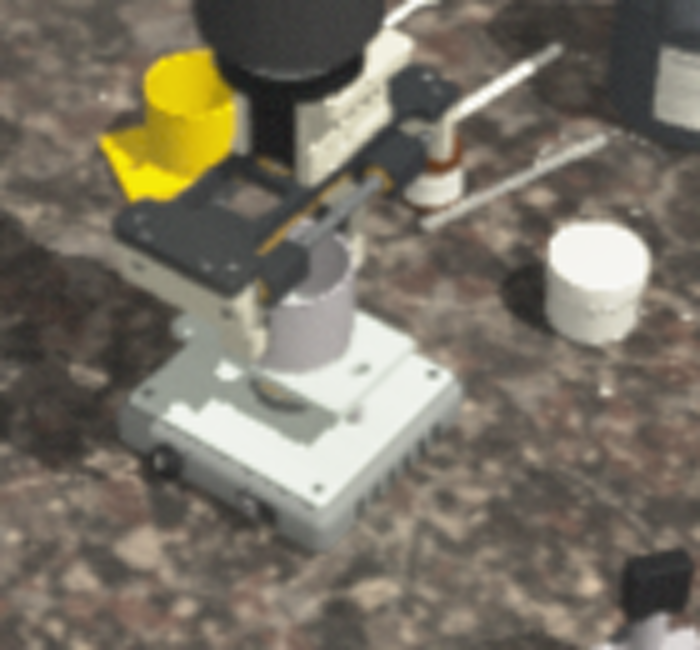

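```bash
python3 - <<'E'
from h import *
c=load('w5'); P,R=tool(); print(P)
f=lambda x,y,z: R.inv().apply(pw(c,180+(x+.5)/4-.5,80+(y+.5)/4-.5,z)-P)
hz=P[2]-.0395+.008
print('hole',f(395,380,hz),'peg',f(404,364,.058))
l,rr=f(155,299,hz),f(632,299,hz); print('foot edge',l,rr,np.degrees(np.arctan2(rr[0]-l[0],rr[1]-l[1])))
l,rr=f(46,217,.04),f(762,219,.04); print('drive edge',l,rr,np.degrees(np.arctan2(rr[0]-l[0],rr[1]-l[1])),'center y',(l+rr)/2)
l,rr=f(90,265,.04),f(717,264,.04); print('screws',np.degrees(np.arctan2(rr[0]-l[0],rr[1]-l[1])),(l+rr)/2)
E
```

```text
[0.51266452 0.0032673  0.11055375]
hole [ 0.04550658 -0.00061859  0.03149009] peg [0.04421284 0.0008211  0.05254162]
foot edge [ 0.05694574 -0.0342797   0.03154754] [0.05701706 0.03256403 0.03142791] 0.06113314956991886
drive edge [ 0.06595458 -0.05929409  0.07064393] [0.0657357  0.06099739 0.07042873] -0.1042548689350526 center y [0.06584514 0.00085165 0.07053633]
screws 0.14707293330056723 [0.05815171 0.00078113 0.07053833]
```

Call:
{"api": "apply_moves", "payload": {"slide": [[-0.011, 0.014, 0], [0, 0, 0.06], [0, 0, 0.06], [0, 0, 0.05], [0, 0, 0.04], [0, 0, 0.03], [0, 0, 0], [0, 0, 0]], "turn": [[0, 0, 0], [0, 0, 0], [0, 0, 0], [0, 0, 0], [0, 0, 0], [0, 0, 0], [0, 0, 0], [0, 0, 0]], "jaw": [1, 1, 1, 1, 1, 1, 1, 1]}}

```text
time_s: 7.05
tcp_pos: [0.5106, 0.0037, 0.0855]
eef_rot: [180.0, -0.0, -77.6]
contact_force: [0.5, 0.2, -3.3]
gripper_width: 0.064
```

```bash
python3 - <<'E'
from h import *
print(tool()[0],r.get_state()['eef_rot'],r.get_state()['contact_force'],r.get_state()['moment'])
cap('wrist','w6')
crop('w6',180,80,380,260,4,'w6c')
E
```

```text
[0.51055647 0.00370088 0.08550059] [ 1.79988696e+02 -3.84096171e-03 -7.75830385e+01] [ 0.4521894   0.23848965 -3.3101312 ] [ 0.09589981 -0.20749986 -0.00418581]
```

View pics/w6c.png

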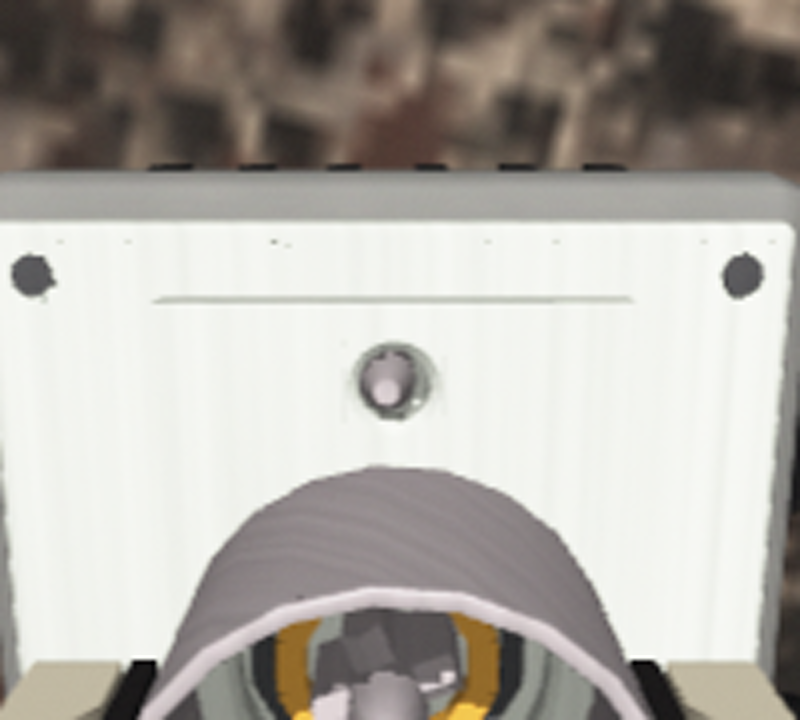

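Call:
{"api": "apply_moves", "payload": {"slide": [[0, 0, 0.02], [0, 0, 0.02], [0, 0, 0.02], [0, 0, 0.01], [0, 0, 0], [0, 0, 0]], "turn": [[0, 0, 0], [0, 0, 0], [0, 0, 0], [0, 0, 0], [0, 0, 0], [0, 0, 0]], "jaw": [1, 1, 1, 1, 1, 1]}}

```text
time_s: 7.7
tcp_pos: [0.5105, 0.0037, 0.0795]
eef_rot: [-180.0, -0.0, -77.6]
contact_force: [-3.7, 1.0, 9.0]
gripper_width: 0.0643
```

Contact at 9 N is exactly at the seated height (0.0795). I'll release and retreat.

Call:
{"api": "apply_moves", "payload": {"slide": [[0, 0, 0], [0, 0, 0], [0, 0, 0], [0, 0, 0], [0, 0, 0], [0, 0, -0.2], [0, 0, -0.4], [0, 0, -0.4]], "turn": [[0, 0, 0], [0, 0, 0], [0, 0, 0], [0, 0, 0], [0, 0, 0], [0, 0, 0], [0, 0, 0], [0, 0, 0]], "jaw": [0.2, 0, 0, 0, 0, 0, 0, 0]}}

```text
time_s: 8.5
tcp_pos: [0.5099, 0.0035, 0.1792]
eef_rot: [179.9, -0.0, -77.6]
contact_force: [1.8, 0.3, -0.1]
gripper_width: 0.0873
```

Call:
{"api": "apply_moves", "payload": {"slide": [[-0.26, 0, 0], [-0.26, 0, 0], [-0.26, 0, 0], [0, 0, 0], [0, 0, 0]], "turn": [[0, 0, 0], [0, 0, 0], [0, 0, 0], [0, 0, 0], [0, 0, 0]], "jaw": [0, 0, 0, 0, 0]}}

```text
time_s: 9.0
tcp_pos: [0.4936, 0.0803, 0.1785]
eef_rot: [180.0, -0.0, -77.5]
contact_force: [-0.5, 0.2, 0.3]
gripper_width: 0.0876
```

```bash
python3 - <<'E'
from h import *
print(tool()[0],r.get_state()['eef_rot'],r.get_state()['contact_force'])
cap('wrist','w7');cap('scene','s7')
crop('w7',190,20,370,210,4,'w7c')
crop('s7',180,160,400,320,3,'s7c')
E
```

```text
[0.49361704 0.08029719 0.17853708] [ 1.79995307e+02 -3.32110404e-03 -7.74999685e+01] [-0.51007774  0.16219264  0.29341827]
```

View pics/w7c.png

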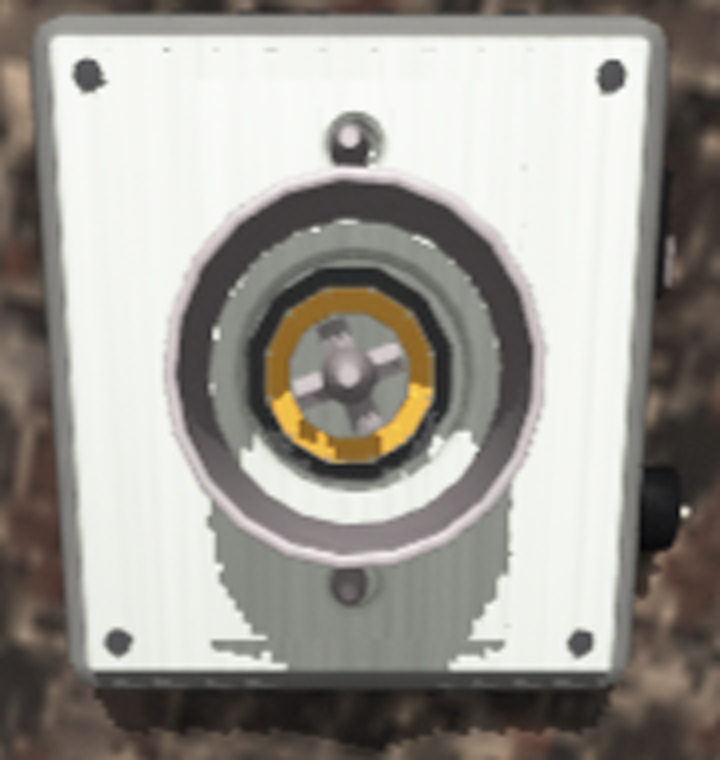

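View pics/s7c.png

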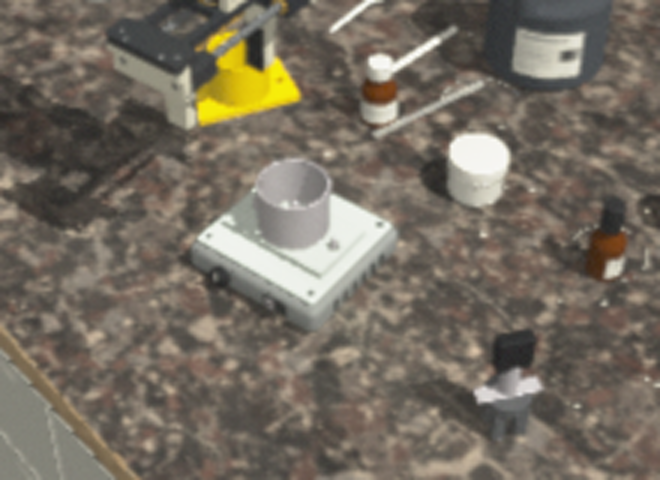

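The bowl sits flat and both pegs show through at crop (350,140) and (349,585). Next are the spindle position and wing angle.

```bash
python3 - <<'E'
from h import *
crop('w7',250,85,300,140,14,'w7d')
c=load('w7'); P,R=tool()
f=lambda x,y,z: pw(c,190+(x+.5)/4-.5,20+(y+.5)/4-.5,z)
a,b=f(349,134,.058),f(349,579,.058); print(a,b,(a+b)/2, 'sp',f(348,366,.077),'collar',f(350,375,.052))
for p,q in [((332,322),(367,425)),((293,388),(403,352))]:
    d=f(*q,.065)-f(*p,.065); print('wing',np.degrees(np.arctan2(d[1],d[0])),np.linalg.norm(d),(f(*q,.065)+f(*p,.065))/2)
E
```

```text
[ 0.52176356 -0.04045561  0.058     ] [0.50321558 0.0434402  0.058     ] [0.51248957 0.00149229 0.058     ] sp [0.51260758 0.00150656 0.077     ] collar [0.51199092 0.00288849 0.052     ]
wing 122.03451770595852 0.020649250967186984 [0.51203496 0.00279245 0.065     ]
wing -150.1087325276479 0.022755623576062166 [0.51256681 0.00213555 0.065     ]
```

View pics/w7d.png

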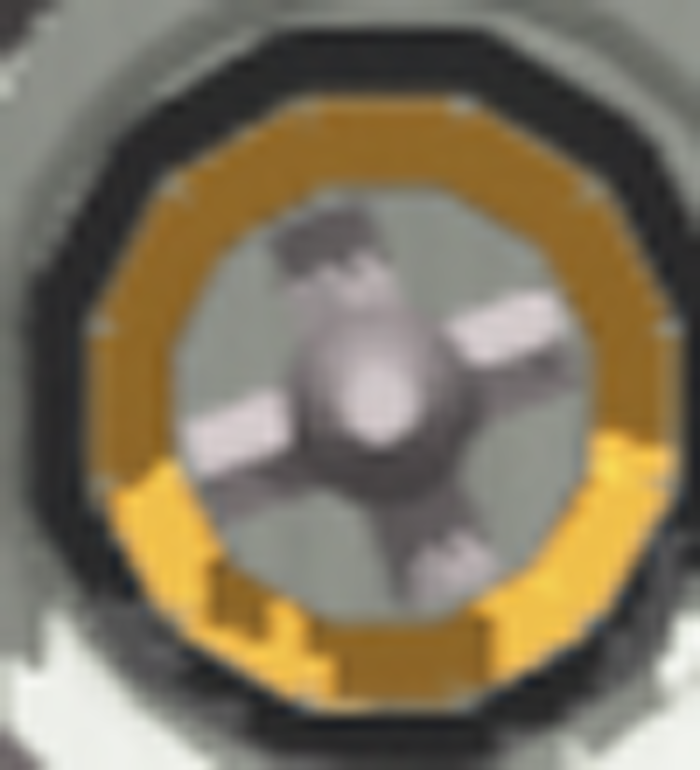

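```bash
python3 - <<'E'
from h import *
plan([.493,-.155,.18],[180,0,-77.5])
E
```

```text
total slide [ 2.289  0.511 -0.015] turn [ 0.0002 -0.0001 -0.001 ] rows>= 5
```

Call:
{"api": "apply_moves", "payload": {"slide": [[0.4, 0.09, 0], [0.4, 0.09, 0], [0.4, 0.09, 0], [0.4, 0.09, 0], [0.4, 0.09, 0], [0.29, 0.06, 0], [0, 0, 0], [0, 0, 0]], "turn": [[0, 0, 0], [0, 0, 0], [0, 0, 0], [0, 0, 0], [0, 0, 0], [0, 0, 0], [0, 0, 0], [0, 0, 0]], "jaw": [0, 0, 0, 0, 0, 0, 0, 0]}}

```text
time_s: 9.9
tcp_pos: [0.4927, -0.156, 0.1783]
eef_rot: [180.0, 0.0, -77.8]
contact_force: [0.9, 0.5, 0.2]
gripper_width: 0.0878
```

```bash
python3 - <<'E'
from h import *
print(tool()[0],r.get_state()['eef_rot'])
cap('wrist','w8')
E
```

```text
[ 0.49271239 -0.15603128  0.17825603] [ 1.79961539e+02  8.10372563e-03 -7.77573389e+01]
```

View pics/w8.png

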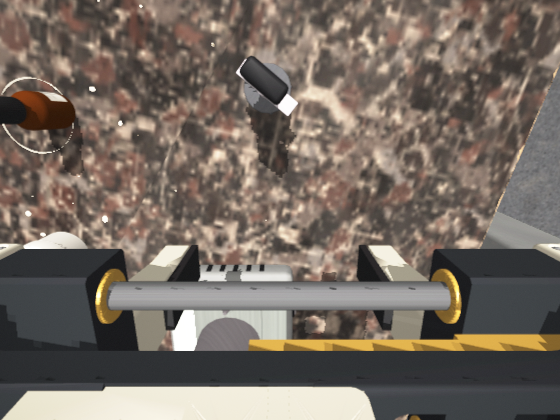

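```bash
python3 - <<'E'
from h import *
crop('w8',230,45,310,125,9,'w8c')
E
```

```text
(no output)
```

View pics/w8c.png

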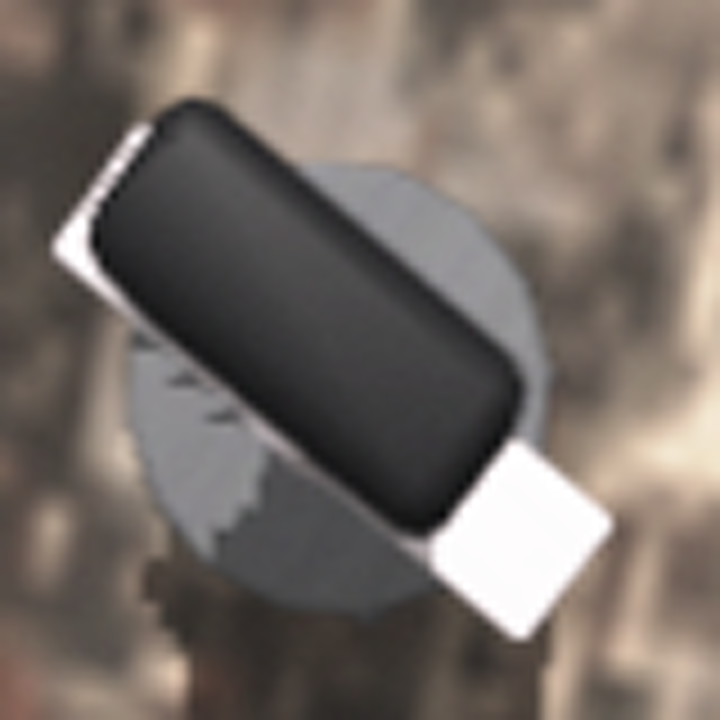

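```bash
python3 - <<'E'
from h import *
c=load('w8'); P,R=tool()
f=lambda x,y,z: pw(c,230+(x+.5)/9-.5,45+(y+.5)/9-.5,z)
a,b=f(98,185,.047),f(565,580,.047); d=b-a
print('blade',a,b,np.linalg.norm(d),(a+b)/2,np.degrees(np.arctan2(d[1],d[0])))
for p,q in [((225,105),(520,365)),((95,245),(415,535))]:
    d=f(*q,.112)-f(*p,.112); print('handle',np.degrees(np.arctan2(d[1],d[0])))
h=f(306,319,.112);print('handle top',h, 'disc',f(340,388,.044),f(340,388,.037))
plan([h[0],h[1],.18],[180,0,-28.8])
E
```

```text
blade [ 0.54765632 -0.26379718  0.047     ] [ 0.49894105 -0.23970147  0.047     ] 0.0543487026000972 [ 0.52329869 -0.25174932  0.047     ] 153.6819206518642
handle 153.00742549074505
handle 151.51490097134615
handle top [ 0.52303499 -0.25101147  0.112     ] disc [ 0.52304026 -0.25188943  0.044     ] [ 0.52337325 -0.25238173  0.037     ]
total slide [ 1.    -0.09  -0.017] turn [ 2.000e-04  2.000e-04 -5.687e-01] rows>= 6
```

Call:
{"api": "apply_moves", "payload": {"slide": [[0.35, -0.03, 0], [0.35, -0.03, 0], [0.3, -0.035, 0], [0, 0, 0], [0, 0, 0], [0, 0, 0], [0, 0, 0], [0, 0, 0]], "turn": [[0, 0, 0], [0, 0, 0], [0, 0, 0], [0, 0, -0.098], [0, 0, -0.098], [0, 0, -0.098], [0, 0, -0.098], [0, 0, -0.098]], "jaw": [0, 0, 0, 0, 0, 0, 0, 0]}}

```text
time_s: 10.75
tcp_pos: [0.5242, -0.2493, 0.1785]
eef_rot: [180.0, 0.0, -35.0]
contact_force: [0.3, 0.7, -0.1]
gripper_width: 0.0876
```

Call:
{"api": "apply_moves", "payload": {"slide": [[0, 0, 0], [0, 0, 0], [0, 0, 0], [0, 0, 0]], "turn": [[0, 0, -0.098], [0, 0, 0], [0, 0, 0], [0, 0, 0]], "jaw": [0, 0, 0, 0]}}

```text
time_s: 11.15
tcp_pos: [0.5241, -0.2499, 0.1786]
eef_rot: [-180.0, 0.0, -27.2]
contact_force: [0.1, -0.2, -0.3]
gripper_width: 0.0878
```

```bash
python3 - <<'E'
from h import *
print(tool()[0],r.get_state()['eef_rot'])
plan([.5231,-.2515,.091],[180,0,-27.1])
cap('wrist','w9')
E
```

```text
[ 0.52408179 -0.24990889  0.17856675] [-1.79998530e+02  1.98140740e-03 -2.72047539e+01]
total slide [-0.001  0.019  0.876] turn [-0.      0.     -0.0012] rows>= 2
```

View pics/w9.png

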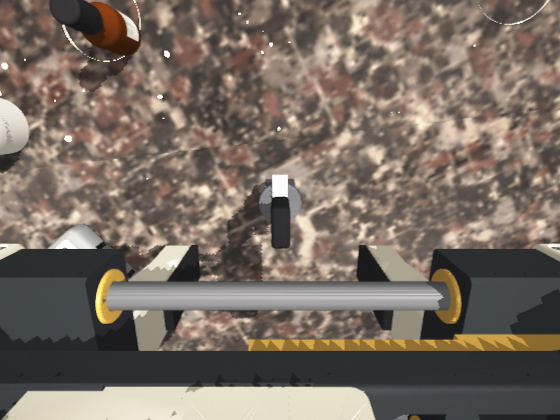

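The handle lines up vertically at column 281, rows 198–247. Descending.

Call:
{"api": "apply_moves", "payload": {"slide": [[0, 0.017, 0.25], [0, 0, 0.3], [0, 0, 0.2], [0, 0, 0.12], [0, 0, 0], [0, 0, 0]], "turn": [[0, 0, 0], [0, 0, 0], [0, 0, 0], [0, 0, 0], [0, 0, 0], [0, 0, 0]], "jaw": [0, 0, 0, 0, 0, 0]}}

```text
time_s: 11.8
tcp_pos: [0.5237, -0.252, 0.0922]
eef_rot: [180.0, -0.0, -27.1]
contact_force: [0.9, 0.8, -0.0]
gripper_width: 0.0876
```

Call:
{"api": "apply_moves", "payload": {"slide": [[0, 0, 0], [0, 0, 0], [0, 0, 0], [0, 0, 0], [0, 0, 0], [0, 0, 0], [0, 0, 0], [0, 0, 0]], "turn": [[0, 0, 0], [0, 0, 0], [0, 0, 0], [0, 0, 0], [0, 0, 0], [0, 0, 0], [0, 0, 0], [0, 0, 0]], "jaw": [0.5, 0.7, 0.8, 1, 1, 1, 1, 1], "newtons": 50}}

```text
time_s: 12.6
tcp_pos: [0.5232, -0.2518, 0.0915]
eef_rot: [180.0, 0.0, -27.0]
contact_force: [0.8, -0.7, 0.0]
gripper_width: 0.0297
```

```bash
python3 - <<'E'
from h import *
s=r.get_state();print(s['tcp_pos'],s['eef_rot'],s['gripper_width'],s['contact_force'],s['moment'])
cap('wrist','w10')
E
```

```text
[ 0.52319396 -0.25184479  0.09152356] [ 1.79997306e+02  4.58862086e-03 -2.70458575e+01] 0.029734451620230282 [ 0.78345873 -0.65521385  0.01666905] [0.01893013 0.00831195 0.00676593]
```

View pics/w10.png

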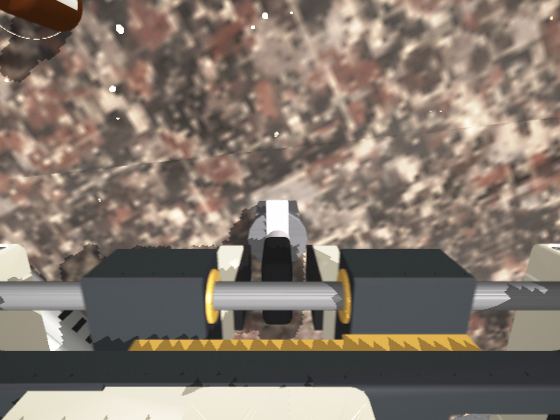

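Still closing, and well centred. I'll let it close fully.

Call:
{"api": "apply_moves", "payload": {"slide": [[0, 0, 0], [0, 0, 0], [0, 0, 0], [0, 0, 0], [0, 0, 0]], "turn": [[0, 0, 0], [0, 0, 0], [0, 0, 0], [0, 0, 0], [0, 0, 0]], "jaw": [1, 1, 1, 1, 1]}}

```text
time_s: 13.15
tcp_pos: [0.5232, -0.2518, 0.0915]
eef_rot: [180.0, 0.0, -27.0]
contact_force: [-0.1, -1.2, -1.4]
gripper_width: 0.0137
```

```bash
python3 - <<'E'
from h import *
P,R=tool(); P=P+np.array([0,0,.1335])
plan([.5118,.0023,.225],[180,0,-57.5],P,R)
E
```

```text
total slide [-1.257 -2.211 -0.   ] turn [0.000e+00 1.000e-04 3.543e-01] rows>= 6
```

Call:
{"api": "apply_moves", "payload": {"slide": [[0, 0, -0.1], [0, 0, -0.25], [0, 0, -0.35], [0, 0, -0.35], [0, 0, -0.285], [0, 0, 0], [0, 0, 0]], "turn": [[0, 0, 0], [0, 0, 0], [0, 0, 0], [0, 0, 0], [0, 0, 0], [0, 0, 0], [0, 0, 0]], "jaw": [1, 1, 1, 1, 1, 1, 1]}}

```text
time_s: 13.85
tcp_pos: [0.5232, -0.2517, 0.226]
eef_rot: [-179.9, -0.1, -27.1]
contact_force: [-0.4, 0.9, -3.0]
gripper_width: 0.0135
```

```bash
python3 - <<'E'
from h import *
s=r.get_state();print(s['tcp_pos'],s['eef_rot'],s['gripper_width'],s['contact_force'])
cap('wrist','w11'); crop('w11',200,170,360,340,4,'w11c')
plan([.5118,.0023,.225],[180,0,-57.5])
E
```

```text
[ 0.52319096 -0.25173672  0.22600958] [-1.79946089e+02 -8.04178459e-02 -2.70605018e+01] 0.013481394876697961 [-0.41922585  0.92841579 -3.04309114]
total slide [-1.251 -2.212  0.   ] turn [-1.000e-04  5.000e-04  3.542e-01] rows>= 6
```

View pics/w11c.png

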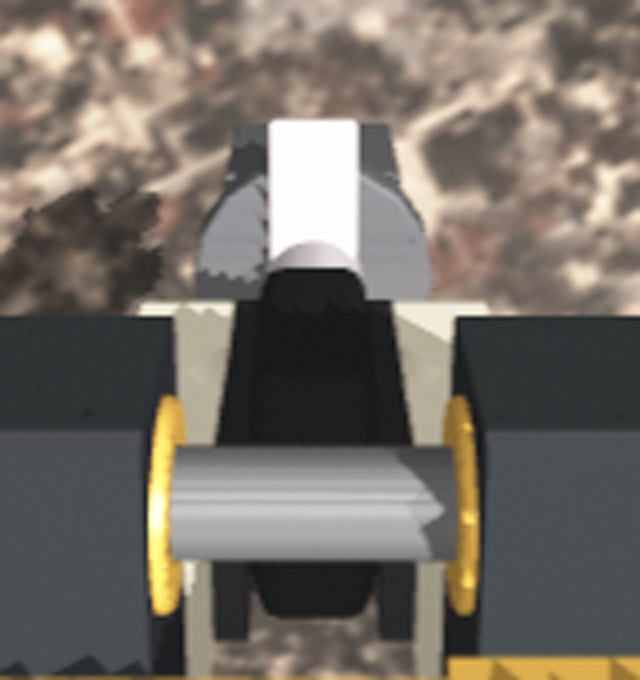

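```bash
python3 - <<'E'
from h import *
c=load('w11');P,R=tool()
f=lambda x,y,z: R.inv().apply(pw(c,200+(x+.5)/4-.5,170+(y+.5)/4-.5,z)-P)
print(f(314,119,P[2]-.0915+.047),f(270,119,P[2]-.0445),f(357,119,P[2]-.0445))
print('jaws',f(233,124,P[2]-.0915+.034),f(390,124,P[2]-.0915+.034))
E
```

```text
[0.0279377  0.00037722 0.04448235] [ 0.02793257 -0.00655392  0.04448476] [0.02794271 0.00715041 0.04448   ]
jaws [ 0.02362074 -0.01326758  0.05748979] [0.02364041 0.01317984 0.05748061]
```

Call:
{"api": "apply_moves", "payload": {"slide": [[-0.15, -0.27, 0], [-0.22, -0.39, 0], [-0.22, -0.39, 0], [-0.22, -0.39, 0], [-0.22, -0.39, 0], [-0.221, -0.382, 0], [0, 0, 0], [0, 0, 0]], "turn": [[0, 0, 0], [0, 0, 0], [0, 0, 0], [0, 0, 0], [0, 0, 0], [0, 0, 0], [0, 0, 0.09], [0, 0, 0.09]], "jaw": [1, 1, 1, 1, 1, 1, 1, 1]}}

```text
time_s: 14.7
tcp_pos: [0.5115, 0.0035, 0.2238]
eef_rot: [179.9, 0.1, -42.6]
contact_force: [0.3, -0.2, -3.0]
gripper_width: 0.0138
```

Call:
{"api": "apply_moves", "payload": {"slide": [[0, 0, 0], [0, 0, 0], [0, 0, 0], [0, 0, 0], [0, 0, 0]], "turn": [[0, 0, 0.09], [0, 0, 0.084], [0, 0, 0], [0, 0, 0], [0, 0, 0]], "jaw": [1, 1, 1, 1, 1]}}

```text
time_s: 15.2
tcp_pos: [0.5121, 0.0019, 0.2246]
eef_rot: [179.9, 0.0, -57.3]
contact_force: [-0.1, -0.2, -2.8]
gripper_width: 0.0135
```

```bash
python3 - <<'E'
from h import *
s=r.get_state();print(s['tcp_pos'],s['eef_rot'],s['gripper_width'],s['contact_force'])
cap('wrist','w12'); cap('scene','s12'); crop('s12',220,110,360,270,4,'s12c'); 
plan([.512,.0022,.165],[180,0,-57.5])
E
```

```text
[0.51210479 0.00192625 0.22455788] [ 1.79941188e+02  1.47138383e-02 -5.73140232e+01] 0.013483728085230415 [-0.08631371 -0.15452356 -2.75739289]
total slide [-0.004  0.     0.599] turn [0.0003 0.0001 0.0014] rows>= 2
```

View pics/w12.png

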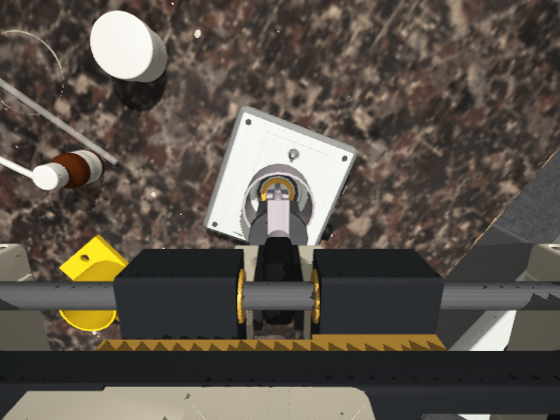

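View pics/s12c.png

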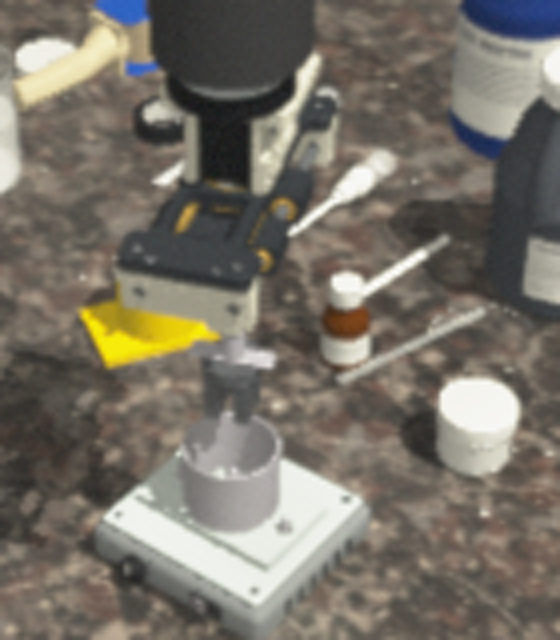

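```bash
python3 - <<'E'
from h import *
crop('w12',235,155,325,245,8,'w12c')
E
```

```text
(no output)
```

View pics/w12c.png

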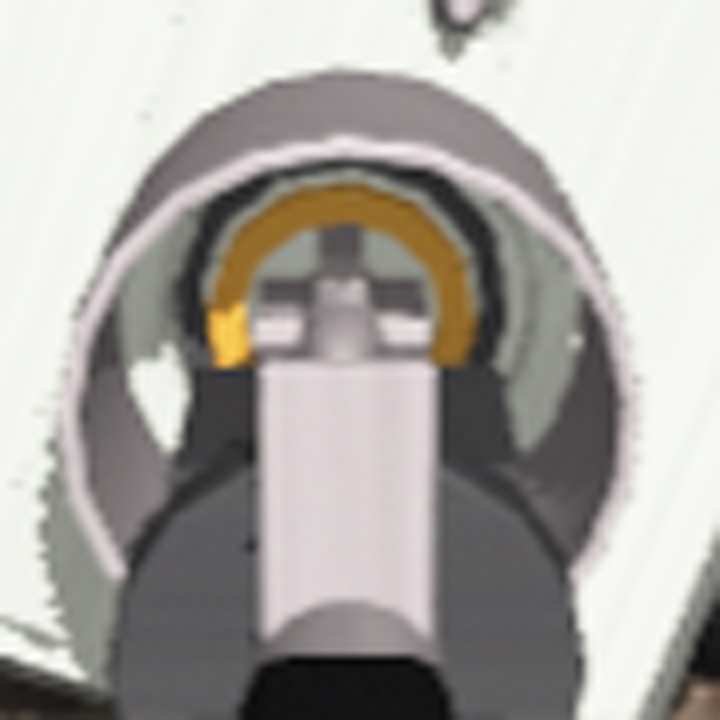

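The wings line up with the rotor slot, and the spindle at crop (343,330) sits within a millimetre of the rotor axis. Lowering.

Call:
{"api": "apply_moves", "payload": {"slide": [[-0.004, -0.004, 0.15], [0, 0, 0.2], [0, 0, 0.12], [0, 0, 0.06], [0, 0, 0.04], [0, 0, 0.03], [0, 0, 0], [0, 0, 0]], "turn": [[0, 0, 0], [0, 0, 0], [0, 0, 0], [0, 0, 0], [0, 0, 0], [0, 0, 0], [0, 0, 0], [0, 0, 0]], "jaw": [1, 1, 1, 1, 1, 1, 1, 1], "newtons": 60}}

```text
time_s: 16.1
tcp_pos: [0.5128, 0.0027, 0.1655]
eef_rot: [-180.0, -0.0, -57.5]
contact_force: [-0.1, -1.0, -1.7]
gripper_width: 0.0136
```

Call:
{"api": "apply_moves", "payload": {"slide": [[0, 0, 0.03], [0, 0, 0.03], [0, 0, 0.03], [0, 0, 0], [0, 0, 0]], "turn": [[0, 0, 0], [0, 0, 0], [0, 0, 0], [0, 0, 0], [0, 0, 0]], "jaw": [1, 1, 1, 1, 1]}}

```text
time_s: 16.6
tcp_pos: [0.5124, 0.0026, 0.1559]
eef_rot: [180.0, 0.0, -57.5]
contact_force: [0.1, -0.0, -1.4]
gripper_width: 0.0138
```

Call:
{"api": "apply_moves", "payload": {"slide": [[0, 0, 0.02], [0, 0, 0.02], [0, 0, 0.02], [0, 0, 0.02], [0, 0, 0.02], [0, 0, 0], [0, 0, 0]], "turn": [[0, 0, 0], [0, 0, 0], [0, 0, 0], [0, 0, 0], [0, 0, 0], [0, 0, 0], [0, 0, 0]], "jaw": [1, 1, 1, 1, 1, 1, 1]}}

```text
time_s: 17.3
tcp_pos: [0.5125, 0.0026, 0.146]
eef_rot: [180.0, -0.0, -57.5]
contact_force: [0.5, -0.4, -1.6]
gripper_width: 0.0139
```

It is below the unmeshed height (0.1535) with no force, so the jaws are meshed. Pressing home.

Call:
{"api": "apply_moves", "payload": {"slide": [[0, 0, 0.02], [0, 0, 0.02], [0, 0, 0.02], [0, 0, 0.02], [0, 0, 0.015], [0, 0, 0], [0, 0, 0]], "turn": [[0, 0, 0], [0, 0, 0], [0, 0, 0], [0, 0, 0], [0, 0, 0], [0, 0, 0], [0, 0, 0]], "jaw": [1, 1, 1, 1, 1, 1, 1]}}

```text
time_s: 18.0
tcp_pos: [0.5127, 0.0026, 0.1369]
eef_rot: [-180.0, -0.0, -57.5]
contact_force: [-2.1, 0.0, 6.9]
gripper_width: 0.0136
```

Call:
{"api": "apply_moves", "payload": {"slide": [[0, 0, 0.01], [0, 0, 0.005], [0, 0, 0], [0, 0, 0]], "turn": [[0, 0, 0], [0, 0, 0], [0, 0, 0], [0, 0, 0]], "jaw": [1, 1, 1, 1]}}

```text
time_s: 18.4
tcp_pos: [0.5128, 0.0026, 0.1363]
eef_rot: [-180.0, -0.0, -57.4]
contact_force: [-4.1, 1.4, 13.7]
gripper_width: 0.0139
```

Call:
{"api": "apply_moves", "payload": {"slide": [[0, 0, 0.01], [0, 0, 0.01], [0, 0, 0], [0, 0, 0], [0, 0, 0]], "turn": [[0, 0, 0], [0, 0, 0], [0, 0, 0], [0, 0, 0], [0, 0, 0]], "jaw": [1, 1, 1, 1, 1]}}

```text
time_s: 18.9
tcp_pos: [0.5131, 0.0025, 0.1359]
eef_rot: [-179.9, -0.1, -57.4]
contact_force: [-9.5, 1.2, 28.9]
gripper_width: 0.0137
```

```bash
python3 - <<'E'
from h import *
s=r.get_state();print(s['tcp_pos'],s['eef_rot'],s['gripper_width'],s['contact_force'],s['moment'])
cap('wrist','w13'); cap('scene','s13'); crop('s13',160,120,420,320,3,'s13c'); crop('w13',200,150,360,300,4,'w13c')
E
```

```text
[0.5131125  0.00249456 0.13594694] [-1.79907682e+02 -8.80859991e-02 -5.74018834e+01] 0.013670182650325421 [-9.47246332  1.22323347 28.85531842] [0.6709554  4.41484279 0.04039839]
```

View pics/s13c.png

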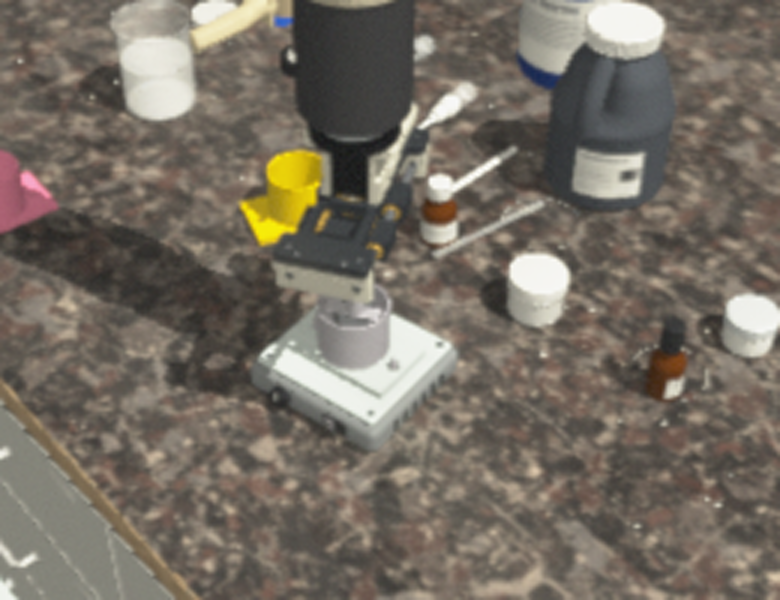

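View pics/w13c.png

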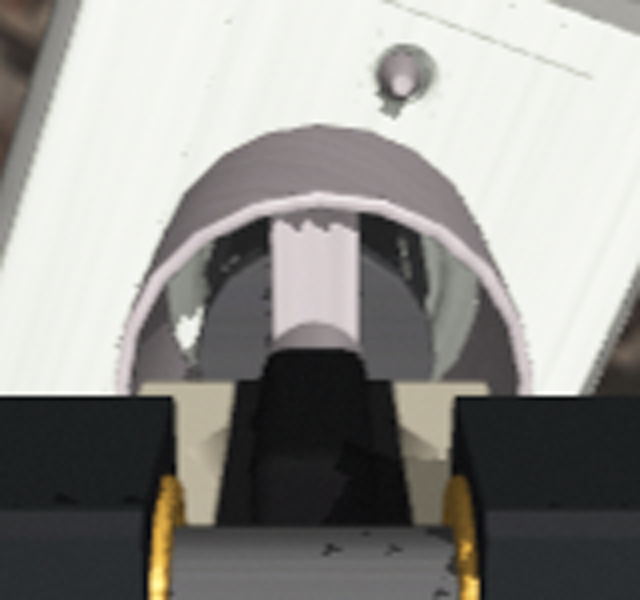

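Call:
{"api": "apply_moves", "payload": {"slide": [[0, 0, -0.008], [0, 0, 0], [0, 0, 0], [0, 0, 0], [0, 0, 0]], "turn": [[0, 0, 0], [0, 0, 0], [0, 0, 0], [0, 0, 0], [0, 0, 0]], "jaw": [1, 1, 1, 1, 1]}}

```text
time_s: 19.5
tcp_pos: [0.513, 0.0025, 0.1361]
eef_rot: [-179.9, -0.1, -57.4]
contact_force: [-7.6, 1.2, 22.3]
gripper_width: 0.0136
```

```bash
python3 - <<'E'
from h import *
s=r.get_state();print(s['time_s'],s['tcp_pos'],s['contact_force'],s['gripper_width'])
print(r.close_job())
E
```

```text
19.5 [0.5130068 0.0025183 0.136074 ] [-7.64427596  1.24442561 22.30170073] 0.01364600716512092
the job is handed in; nothing more can be done
None
```

The mixer is assembled and handed in at 19.5 s, with the gripper still holding the rotor pressed down.

- **Bowl:** It sits flat on the drive unit. Both pegs show through its foot holes, and it touched down exactly at the expected seated height.
- **Rotor:** I measured the wing angle first and turned the rotor to match, so the jaws slid over the wings without resistance. I then pressed it against the collar to a hard stop. Its underside came out at about 44.6 mm above the worktop, against 45 mm expected when fully home. It is held with about 22 N of downward push and a 60 N grip, and it showed no slip in the fingers.
- **Surroundings:** The last scene picture shows the two bottles, the white jar and the yellow and pink look-alikes undisturbed.
- **Disagreements:** My rough first reading of the drive position from the top camera was 5–7 mm off the wrist camera's, and I used the wrist camera. A sideways force of about 8 N remained at the end, within all limits. Collar travel was not measured directly; I judged it from the rotor height and the hard stop.

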